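Hold a medicine carton home against a spring pusher

TASK

Take the tall medicine carton from the packing bench and stand it upright in the open lane of the spring-pusher tray, in front of the pusher plate. Then slide it along the lane against the spring until the plate is fully back on its stop, without crushing the carton, and finish while still holding it pressed there so that I can clip on the front guard. Leave the other cartons and things on the bench where they are.

Things in the scene. Friction and masses are not known exactly. Their poses are not given: they have to be found in the camera images.
- carton_mid (a point): centre (half-way up) of the tall medicine carton: an upright white box with a grey band, the tallest of the cartons. It is 60 mm long (its x axis), 40 mm wide (its y axis; grasp it across this width) and 65 mm high (z up); about 0.12 kg, loose on the bench, among two other cartons. This point is 32.5 mm above its underside. Grip its upper half, clear of the lane walls.
- lane: spring-pusher tray fixed to the bench: aluminium base 90 mm wide, 8 mm thick (its top is the lane floor). The lane runs along the tray's x axis, open above and at its -x mouth; push towards +x. Origin: on the bench surface, on the lane's centre line, right under the carton's centre when fully home (centre then at x 0, y 0, z 40.5 mm).
- lane_start (a point): point on the lane floor (8 mm above the bench), centre line, tray x = -75 mm: on the free floor before the pusher; a carton centred here clears the plate by 25 mm. Grey side walls 46 mm apart inside, 5 mm thick, tops 18 mm above the bench, from tray x = -118 to +36 mm.
- stop_block (a point): top front edge, on the centre line, of the grey spring block at the lane's +x end (tray x = 36 to 76 mm, 56 mm wide, top 55 mm above the bench): the hard stop that the pusher plate's back meets.
- pusher (a joint): travel of the sprung pusher plate along the lane, m: 0 = out (rest), 0.050 = fully back on its hard stop. The spring pushes back with about 3 N at 0 and 11 N at 0.050, and returns the plate when let go.
- pusher_face (a point): centre of the pusher plate's front face (towards -x of the tray), 35 mm above the bench; the plate is black, 40 mm wide, 50 mm high (10 to 60 mm above the bench), 6 mm thick. Its face lies at tray x = -20 mm when out, +30 mm when on the stop.
- flat_carton: bystander: flat wide carton, 90 x 65 x 35 mm high, not to be used; origin at the centre of its underside
- square_carton: bystander: small carton, a 45 mm cube, not to be used; origin at the centre of its underside
- pill_jar: bystander: plastic pill jar, 52 mm diameter, 70 mm high; origin at the centre of its underside
- brown_bottle: bystander: amber bottle, 48 mm diameter, 100 mm high; origin at the centre of its underside
- tape_roll: bystander: upright-standing ring (roll core), 90 mm outer diameter, 45 mm high; origin at the centre of its underside
- tape_gun: bystander: dark flat hand tool, 120 x 35 x 32 mm, lying on the bench; origin at the centre of its underside
- cream_tin: bystander: low round metal tin, 60 mm diameter, 24 mm high; origin at the centre of its underside
- ruler: bystander: flat steel ruler, 100 x 25 x 4 mm; origin at the centre of its underside
Things that resemble listed ones, but are neither listed nor needed, are in the scene too. What is shaped like the part that bears carton_mid but blue or turquoise is not meant. Of the things that look like the lane, take the one that is farthest from the robot's base at the start.

How it is judged:
On the way, in this order (a step that is already met when the one before it is completed fails the run):
1. the tall carton stands upright in the lane, in front of the pusher, which is not yet fully back (y of carton_mid in the frame of lane between -0.006 and 0.006 m and z of carton_mid in the frame of lane between 0.034 and 0.047 m and angle between carton_mid's own z axis and vertical below 0.12 rad and x of carton_mid in the frame of lane between -0.125 and -0.008 m), for 0.1 s.
2. the carton has pressed the pusher fully back, held by the robot (y of carton_mid in the frame of lane between -0.006 and 0.006 m and z of carton_mid in the frame of lane between 0.034 and 0.047 m and angle between carton_mid's own z axis and vertical below 0.12 rad and x of carton_mid in the frame of lane above -0.006 m and value of joint pusher above 0.047 m and contact force between carton and pusher above 5 N and contact force between any of the fingers, the arm and carton above 3 N), for 0.3 s.
At the end, for the whole second after the job is handed in: The tall carton stands upright (within 0.12 rad) on the lane floor (centre 34 to 47 mm above the bench), on the lane's centre line within 6 mm, at most 6 mm short of home, presses the pusher with more than 5 N to at least 47 of its 50 mm, and the robot bears on it with more than 3 N (all of step 2); the arm keeps its last pose, push and grip.
It fails at once if the carton is crushed: more than 60 N between it and the pusher (contact force between carton and pusher above 60 N).
It fails at once if another thing on the bench is moved by more than 30 mm (distance of any of flat_carton, square_carton, pill_jar, brown_bottle, tape_roll, tape_gun, cream_tin, ruler from where it was at the start of the episode above 0.03 m).
It also fails if it takes over 45 s, if anything falls off the work surface, if the arm or the gripper's body presses on something with over 40 N, if the wrist force passes 120 N, or if a joint passes its speed limit or range.

ROBOT

A 6-joint arm with a two-finger parallel gripper is mounted at the origin on the work surface. World frame = base frame: x ahead of the robot, y to its left, z up, the work surface at z = 0. Lengths are in m, angles in rad, forces in N, time in s.
With the tool pointing down it reaches from about 0.35 to 0.975 m from the base axis. Payload 4.9 kg.
Tool frame: the origin (TCP) lies at the very end of the fingers, on their centre line; the grasp point (between the pads) lies manip.grip_point_offset behind it (manip.grip_point_offset is the distance from the TCP to the grasp point, in m); z points along the fingers, y is the direction in which the jaws open and shut (so a half turn about z gives the same grasp; the last joint's range is limited). The gripper opens to 85 mm and grips with 20 to 120 N. Pads are 22 mm wide; open, the fingers measure 114 mm over their backs; the gripper's body (76 mm by 85 mm) begins 54 mm behind the grasp point. The pads swing forward as they close: fully open they stand 13 mm farther back than shut.
Start: joints at [1.056, 0.053, 1.613, -0, 1.476, -0.119], TCP at [0.241, 0.577, 0.231] pointing down, gripper open.
Joint ranges: [-3.01, 3.01], [-1.01, 2.22], [0.06, 2.58], [-1.02, 4.17], [0.09, 2.62], [-3.14, 3.14]. Speed limits (rad/s): [2.57, 2.57, 3.14, 3.14, 3.14, 3.14].

INTERFACE

Orientations are given as a unit quaternion [w, x, y, z].
In Python, from plant import status, grab_frame, camera_params, ticket, boxes_of, outline_of, manip gives the robot as it stands. The module is installed in compiled form; this text tells all that it offers.
- The arm moves only by the tool play_rows, never from a script. Its argument "deltas" is a list of rows, each a list of 2 entries, a list of its own where there are three numbers: the shift along the world's x, y, z in m, then the turn about the world's z in rad. A call has 1 to 5 rows; each row is the pose to reach, as a shift and turn from the pose commanded when the call began; what a row does not reach only later rows make up. A row lasts 1/8 s, in which the tool goes at most 62.5 mm and 10.7 degrees, less where a joint would pass 70% of its speed; a pose out of reach is approached as far as the arm can. A call with a gripper value outside its range is refused whole. "grip" is the opening, from -1 (shut) to 1 (fully open), set as the call begins (left out, the last holds). The fingers move at their own pace and stop on an object; the grip force is fixed at half the most. Time passes only in rows, so rows that repeat a pose let the fingers close. It gives the time, the measured TCP pose, the force and the opening at its end, in the units of the state.
- status.state(): the state, without advancing time (a new reading comes with each control period).
- grab_frame(name): name is "scene" or "side" or "wrist"; returns (picture, depth): 480x640x3 uint8, blue, green, red; 480x640 float32, m along the optical axis (not along the pixel's ray), 0 where there is no reading.
- camera_params(name): a dict with "mtx" (3x3 intrinsics, pixels), "world_from_camera" (4x4, takes a point from camera to world coordinates). Camera axes: x right, y up, looking along -z (the intrinsics and any distortion apply to the point x, -y, -z); pixel columns grow to the right and rows downward; lengths in m; the calibration is good to about 2 mm. The wrist camera is an equidistant fisheye: a pixel r from the principal point sees the ray r / f radians off the axis. A picture is of the moment at which its call begins: read the wrist's pose just before it. camera_params takes no time and is no camera call; for the wrist camera it gives the pose at the moment of the call.
- ticket.job_done(): hands the job in, once; it reports no verdict.
Trained networks look in the newest picture that a camera, given by its name, has taken for a name from the list of things; names that differ only in an ending like _2 or _b are one class to them, and where a whole thing is asked for, a point or a joint stands for the part that bears it (a point fixed in the world has none). Each returns a list of dicts, best first, with "confidence" (0 to 1); they miss things now and then, are a little off and sometimes report something else, mostly with a low value. They report only what shows in the picture. A call takes as long as a camera call. They do not tell look-alikes from the thing itself.
- boxes_of(camera, name): "box" ([left, top, right, bottom] in pixels, round what is visible of it).
- outline_of(camera, name): "region" (480x640 bool, what is visible of it) and "box" ([left, top, right, bottom] in pixels, round what is visible of it).
The state is a dict: "time": time; "joint_pos": joint angles; "joint_vel": joint speeds; "joint_efforts": joint torques, N m; "tool_pos": TCP position; "tool_rot": TCP orientation; "contact_force": force on the tool from outside, world axes, zero at the start; "ft_torque": the same for the moment, N m; "gripper_width": opening from 0.0 (shut) to 1.0 (fully open).
Only numpy, scipy, OpenCV 4.12 (cv2) and the standard library are available. Lean on these libraries where they do the work, as an engineer would, in place of code of your own. Each camera call takes 0.05 s, during which the arm holds its last target.

## Working session

There is one attempt and no reset: what is moved stays moved. The work goes in short steps, Python scripts to look and compute and a tool call to move; the robot and the scene stay as the last step left them, time stands still between calls to the robot, and variables do not carry over. Pictures are saved under pics/ and viewed, and the job is handed in when it is done.

Besides the shell and the picture viewer there is one more tool, called after ">>>" as name([rows], argument=value, ...), one row to a line, values as JSON. play_rows: Moves the arm, as the interface text tells. Its arguments: {"type":"object","properties":{"deltas":{"type":"array"},"grip":{"type":"number"}},"required":["deltas"]}

```bash
mkdir -p pics
python3 - <<'E'
from plant import status, grab_frame, camera_params, boxes_of, manip
import cv2,numpy as np
print(manip.grip_point_offset); s=status.state(); print(s)
for c in ("scene","side"):
    im,d=grab_frame(c); cv2.imwrite(f"pics/{c}0.png",im); np.save(f"{c}_d.npy",d)
    p=camera_params(c); print(c,p)
    for n in ("carton_mid","lane","pusher_face"):
        print(c,n,[(np.round(b["box"]).astype(int).tolist(),round(b["confidence"],2)) for b in boxes_of(c,n)])
E
```

```text
0.0187
{'time': 0.0, 'joint_pos': array([ 1.05600652e+00,  5.33340268e-02,  1.61430512e+00,  2.72715785e-06,
        1.47599567e+00, -1.18991075e-01]), 'joint_vel': array([-0.00068602, -0.00062471, -0.00071473,  0.00022795,  0.00048034,
       -0.00214396]), 'joint_efforts': array([ 6.22203679e-04, -3.93687272e+01, -3.70177925e+01, -5.46103945e-05,
        7.02900157e-03,  8.45989007e-06]), 'tool_pos': array([0.24064898, 0.57613411, 0.23007053]), 'tool_rot': array([-3.19471005e-04,  1.96610156e-01,  9.80481210e-01, -9.69813738e-04]), 'contact_force': array([-0.13789068,  0.57170397,  0.22692492]), 'ft_torque': array([-0.06569185, -0.01780323, -0.02008726]), 'gripper_width': 0.9992596801611829}
scene {'mtx': array([[572.28765717,   0.        , 334.31070415],
       [  0.        , 572.28765717, 241.65225184],
       [  0.        ,   0.        ,   1.        ]]), 'world_from_camera': array([[-0.88729348, -0.30571827,  0.34532104,  1.01545878],
       [ 0.46105915, -0.60681684,  0.64745485,  0.93819708],
       [ 0.01160784,  0.7336959 ,  0.67937883,  1.04540357],
       [ 0.        ,  0.
[... 378 characters left out ...]
], 0.47)]
side {'mtx': array([[464.3553446 ,   0.        , 330.88152698],
       [  0.        , 464.3553446 , 241.66014427],
       [  0.        ,   0.        ,   1.        ]]), 'world_from_camera': array([[ 0.91927003,  0.24687717, -0.30658485,  0.18542849],
       [-0.39349201,  0.55592015, -0.73219999, -0.80186948],
       [-0.01032677,  0.7937282 ,  0.60818493,  0.73655587],
       [ 0.        ,  0.        ,  0.        ,  1.        ]])}
side carton_mid [([266, 185, 297, 218], 0.91), ([273, 169, 296, 192], 0.86), ([228, 198, 262, 229], 0.57)]
side lane [([192, 423, 323, 480], 0.69), ([330, 270, 432, 331], 0.59)]
side pusher_face [([379, 280, 404, 304], 0.88), ([255, 425, 289, 461], 0.72)]
```

View pics/scene0.png

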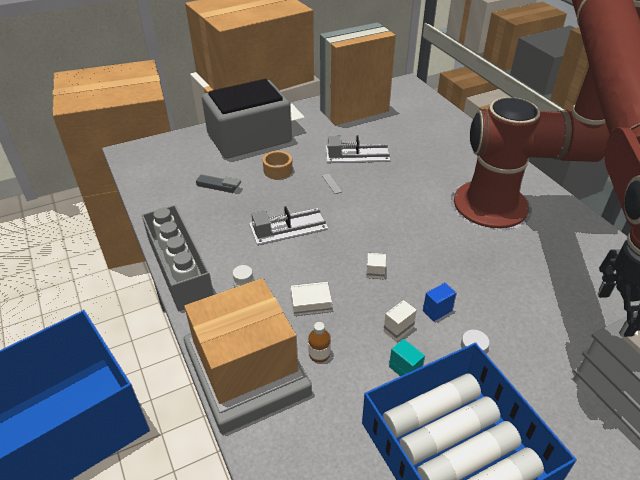

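View pics/side0.png

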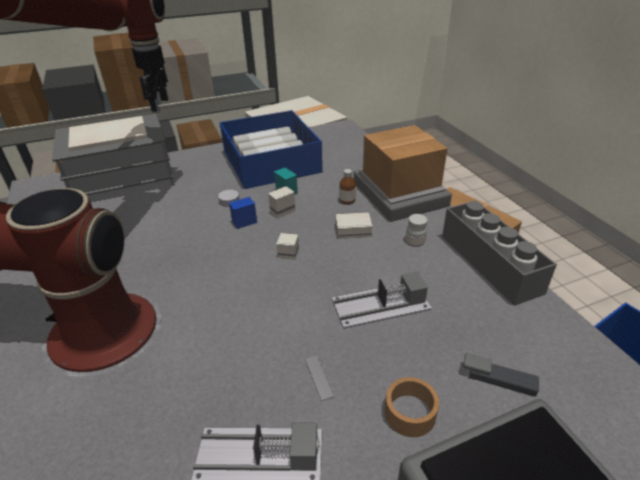

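```bash
cat > h.py <<'E'
import numpy as np,cv2
from plant import camera_params
def cloud(c,d):
    p=camera_params(c);K=p["mtx"];T=p["world_from_camera"]
    v,u=np.mgrid[:480,:640]
    P=np.stack([(u-K[0,2])/K[0,0]*d,-(v-K[1,2])/K[1,1]*d,-d,np.ones_like(d)],-1)
    W=P@T.T; W[d<=0]=np.nan
    return W[...,:3]
E
python3 - <<'E'
from h import *
for c,px in (("scene",[(398,312),(408,350),(440,292),(290,228),(355,150),(375,262)]),("side",[(280,195),(284,176),(245,208),(380,300),(260,450)])):
    W=cloud(c,np.load(f"{c}_d.npy"))
    for u,v in px: print(c,u,v,np.round(W[v,u],3))
a=cv2.imread("pics/scene0.png")[120:400,230:510]
cv2.imwrite("pics/crop0.png",cv2.resize(a,None,fx=2.1,fy=2.1,interpolation=cv2.INTER_CUBIC))
E
```

```text
scene 398 312 [0.497 0.273 0.066]
scene 408 350 [0.533 0.37  0.065]
scene 440 292 [0.379 0.267 0.066]
scene 290 228 [ 0.576 -0.143  0.018]
scene 355 150 [ 0.226 -0.41   0.005]
scene 375 262 [0.45  0.095 0.043]
side 280 195 [0.479 0.257 0.065]
side 284 176 [0.523 0.353 0.065]
side 245 208 [0.378 0.25  0.054]
side 380 300 [ 0.565 -0.17   0.014]
side 260 450 [ 0.226 -0.407  0.037]
```

View pics/crop0.png

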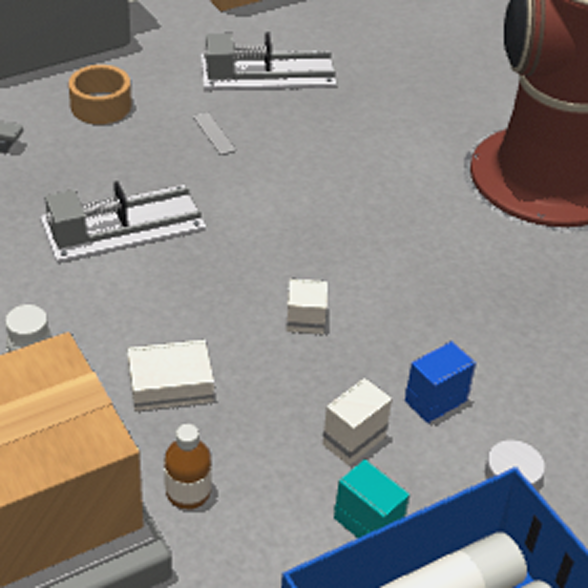

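The candidates for the carton are white (400,320), blue (440,303) and teal (408,358), all 65 mm high. The white one with the grey band is meant, since blue and turquoise are excluded. The trays are at (290,228), about 0.60 m from the base, and (357,150), about 0.47 m. The farthest one, (290,228), is meant. The enlarged crop confirms both choices, so I'll fit their poses next.

Run:
```python
from h import *
for c in ("scene","side"):
    W=cloud(c,np.load(f"{c}_d.npy")).reshape(-1,3); W=W[~np.isnan(W[:,0])]
    def sel(x0,x1,y0,y1,z0,z1): return W[(W[:,0]>x0)&(W[:,0]<x1)&(W[:,1]>y0)&(W[:,1]<y1)&(W[:,2]>z0)&(W[:,2]<z1)]
    def rect(P,n):
        r=cv2.minAreaRect((P[:,:2]*1000).astype(np.float32)); print(c,n,len(P),np.round(np.array(r[0]),1),np.round(r[1],1),round(r[2],1),"z",np.round(np.median(P[:,2])*1000,1))
    rect(sel(.43,.56,.2,.315,.058,.075),"carton top")
    rect(sel(.3,.42,.2,.32,.058,.075),"blue top")
    rect(sel(.43,.56,.32,.42,.058,.075),"teal top")
    rect(sel(.45,.8,-.28,-.05,.0045,.022),"tray all low")
    rect(sel(.45,.8,-.28,-.05,.0145,.022),"walls")
    rect(sel(.45,.8,-.28,-.05,.048,.058),"block top+plate")
    P=sel(.45,.8,-.28,-.05,.03,.075)
    # topdown map
    P=sel(.45,.8,-.28,-.05,.0045,.075)
    img=np.zeros((480,720,3),np.uint8)
    for x,y,z in P[np.argsort(P[:,2])]:
        cv2.circle(img,(int((x-.45)*2000),int((-.05-y)*2000)),1,tuple(int(k) for k in cv2.applyColorMap(np.uint8([[min(255,z*4000)]]),cv2.COLORMAP_JET)[0,0]),-1)
    cv2.imwrite(f"pics/top_{c}.png",img)
a=cv2.imread("pics/top_scene.png");b=cv2.imread("pics/top_side.png");cv2.imwrite("pics/top.png",cv2.resize(np.vstack([a,b]),None,fx=.62,fy=.62,interpolation=cv2.INTER_AREA))
```

```text
scene carton top 424 [490.8 274. ] [62.9 43.1] 15.9 z 64.4
scene blue top 390 [377.1 268.7] [65.2 43.4] 6.5 z 64.2
scene teal top 496 [535.6 373.8] [44.7 62.4] 15.7 z 64.5
scene tray all low 1412 [ 624.9 -165.8] [229.3 347.2] 89.7 z 8.7
scene walls 206 [ 568.1 -165.9] [ 67.6 193.7] 83.7 z 17.3
scene block top+plate 236 [ 615.9 -172.1] [63.9 97.6] 79.2 z 54.5
side carton top 206 [485.4 271.3] [62.  44.9] 14.7 z 63.5
side blue top 224 [371.7 266.8] [60.8 47.5] 6.4 z 63.7
side teal top 171 [530.6 372.5] [42.5 68.1] 14.6 z 63.4
side tray all low 2141 [ 570.3 -145.6] [143.8 201.5] 81.9 z 7.9
side walls 353 [ 563.8 -170. ] [ 60.4 194.5] 81.7 z 17.0
side block top+plate 395 [ 611.  -177.4] [57.9 96.7] 82.7 z 53.8
```

View pics/top.png

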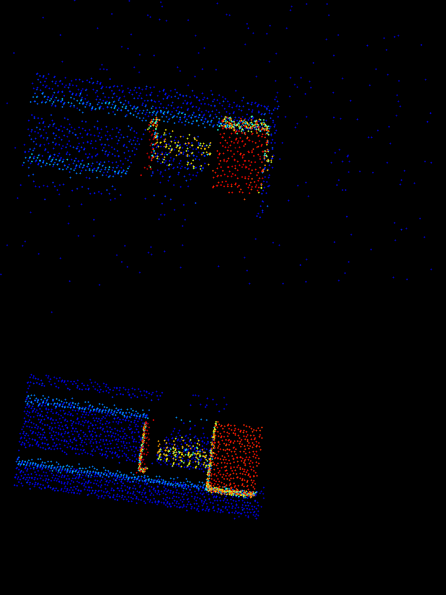

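>>> play_rows([
  [[0.05, -0.06, 0], 0.17],
  [[0.09, -0.11, 0], 0.34],
  [[0.13, -0.16, 0], 0.5],
  [[0.17, -0.21, 0], 0.67],
  [[0.21, -0.255, 0], 0.67],
], grip=1)

```text
time: 1.02
tool_pos: [0.439, 0.335, 0.2316]
tool_rot: [0.0, -0.137, 0.991, 0.0]
contact_force: [1.5, 0.8, 0.4]
gripper_width: 1.0
```

>>> play_rows([
  [[0.037, -0.048, -0.02], 0],
  [[0.037, -0.048, -0.03], 0],
  [[0.037, -0.048, -0.03], 0],
])

```text
time: 1.4
tool_pos: [0.4743, 0.2884, 0.2001]
tool_rot: [-0.001, -0.136, 0.991, -0.0]
contact_force: [0.1, -0.3, 0.7]
gripper_width: 1.004
```

Run:
```python
from h import *
from plant import status,grab_frame,boxes_of
p=camera_params("wrist"); s=status.state(); print(s["time"],s["tool_pos"],s["tool_rot"],s["contact_force"])
im,d=grab_frame("wrist"); cv2.imwrite("pics/w1.png",im); np.save("w1_d.npy",d); np.save("w1_T.npy",p["world_from_camera"])
print(p); print([(np.round(b["box"]).tolist(),b["confidence"]) for b in boxes_of("wrist","carton_mid")])
```

```text
1.4 [0.47432328 0.28838927 0.20005108] [-1.26558392e-03 -1.36370456e-01  9.90657100e-01 -8.92200334e-05] [ 0.10511088 -0.27388087  0.69927268]
{'mtx': array([[371.64829954,   0.        , 319.22020444],
       [  0.        , 371.64829954, 236.31470528],
       [  0.        ,   0.        ,   1.        ]]), 'world_from_camera': array([[-2.70688353e-01, -9.27737849e-01, -2.56963613e-01,
         4.09090561e-01],
       [ 9.62666891e-01, -2.61011552e-01, -7.17316305e-02,
         2.70560119e-01],
       [-5.22322858e-04, -2.66787279e-01,  9.63755298e-01,
         3.44023912e-01],
       [ 0.00000000e+00,  0.00000000e+00,  0.00000000e+00,
         1.00000000e+00]])}
[([269.0, 186.0, 321.0, 274.0], 0.88), ([356.0, 268.0, 427.0, 339.0], 0.86), ([294.0, 46.0, 359.0, 134.0], 0.71)]
```

View pics/w1.png

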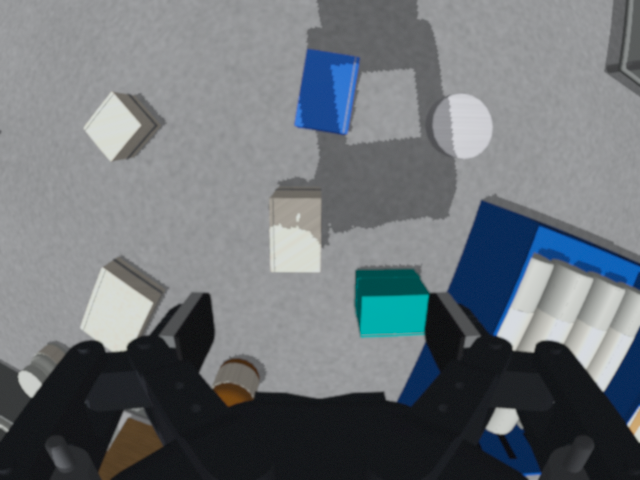

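The wrist view shows the white carton at (296,230), with blue at (328,92) and teal at (392,302). I'll locate it through the fisheye model.

```bash
cat >> h.py <<'E'
def wcloud(d,T):
    K=camera_params("wrist")["mtx"]
    v,u=np.mgrid[:480,:640]
    x=(u-K[0,2])/K[0,0]; y=(v-K[1,2])/K[1,1]; th=np.hypot(x,y); s=np.tan(np.minimum(th,1.4))/np.maximum(th,1e-9)
    P=np.stack([x*s*d,-y*s*d,-d,np.ones_like(d)],-1)
    W=P@T.T; W[d<=0]=np.nan
    return W[...,:3]
E
python3 - <<'E'
from h import *
W=wcloud(np.load("w1_d.npy"),np.load("w1_T.npy"))
for n,(a,b,c,e) in dict(white=(255,175,335,285),blue=(285,35,368,142),teal=(345,260,420,345)).items():
    P=W[b:e,a:c].reshape(-1,3); P=P[(P[:,2]>.058)&(P[:,2]<.075)]
    r=cv2.minAreaRect((P[:,:2]*1000).astype(np.float32)); print(n,np.round(r[0],1),np.round(r[1],1),r[2],np.median(P[:,2]), np.round(np.nanpercentile(P[:,:2],[1,99],axis=0),3))
print("floor",np.nanmedian(W[150:250,180:250,2]))
E
```

```text
white [487.7 272.6] [60.5 40.4] 14.955583572387695 0.066225321238371 [[0.456 0.249]
 [0.518 0.296]]
blue [374.7 266.4] [60.5 40.6] 6.818624973297119 0.06617021819148594 [[0.345 0.245]
 [0.405 0.288]]
teal [534.3 369.1] [41.4 53.6] 16.283681869506836 0.06618514263639949 [[0.511 0.34 ]
 [0.558 0.397]]
floor 0.0012966734806823532
```

>>> play_rows([
  [[0.0134, -0.0158, -0.03], -0.01],
  [[0.0134, -0.0158, -0.07], -0.01],
  [[0.0134, -0.0158, -0.1], -0.01],
  [[0.0134, -0.0158, -0.1], -0.01],
])

```text
time: 2.0
tool_pos: [0.4861, 0.2734, 0.0992]
tool_rot: [-0.002, -0.133, 0.991, -0.001]
contact_force: [-0.5, -0.6, 0.2]
gripper_width: 0.999
```

>>> play_rows([
  [[0.0013, -0.0008, -0.03], 0],
  [[0.0013, -0.0008, -0.055], 0],
  [[0.0013, -0.0008, -0.069], 0],
  [[0.0013, -0.0008, -0.069], 0],
])

```text
time: 2.5
tool_pos: [0.4897, 0.2725, 0.0327]
tool_rot: [-0.0, -0.132, 0.991, -0.0]
contact_force: [0.4, -0.7, -0.1]
gripper_width: 1.002
```

>>> play_rows([
  [[0, 0, 0], 0],
  [[0, 0, 0], 0],
  [[0, 0, 0], 0],
  [[0, 0, 0], 0],
  [[0, 0, 0], 0],
], grip=-1)

```text
time: 3.12
tool_pos: [0.4907, 0.2724, 0.0336]
tool_rot: [0.001, -0.132, 0.991, 0.0]
contact_force: [-0.4, 1.1, 6.1]
gripper_width: 0.458
```

>>> play_rows([
  [[0, 0, 0.03], 0],
  [[0, 0, 0.08], 0],
  [[0, 0, 0.13], 0],
  [[0, 0, 0.15], 0],
])

```text
time: 3.62
tool_pos: [0.491, 0.2724, 0.1853]
tool_rot: [0.002, -0.132, 0.991, 0.001]
contact_force: [0.5, 0.7, -0.7]
gripper_width: 0.46
```

Run:
```python
from h import *
for c in ("scene","side"):
    W=cloud(c,np.load(f"{c}_d.npy")).reshape(-1,3); W=W[~np.isnan(W[:,0])]
    b=W[(W[:,0]>.45)&(W[:,0]<.7)&(W[:,1]>-.24)&(W[:,1]<-.07)]
    w=b[(b[:,2]>.0155)&(b[:,2]<.0195)]
    for a in np.radians(np.arange(-11,-4,.5)):
        e=np.array([np.cos(a),np.sin(a)]); n=np.array([-e[1],e[0]]); h,ed=np.histogram(w[:,:2]@n,bins=np.arange(-.2,0.05,.002)); 
        print(c,round(np.degrees(a),1),(h.astype(float)**2).sum(), end=" | ")
    print()
    t=b[(b[:,2]>.0525)&(b[:,2]<.057)&(b[:,0]>.585)]
    r=cv2.minAreaRect((t[:,:2]*1000).astype(np.float32)); print(c,"block",np.round(r[0],1),np.round(r[1],1),r[2])
```

```text
scene -11.0 1575.0 | scene -10.5 1671.0 | scene -10.0 1781.0 | scene -9.5 1809.0 | scene -9.0 1935.0 | scene -8.5 2131.0 | scene -8.0 2145.0 | scene -7.5 2151.0 | scene -7.0 2067.0 | scene -6.5 2061.0 | scene -6.0 1969.0 | scene -5.5 1817.0 | scene -5.0 1681.0 | scene -4.5 1599.0 | 
scene block [ 644.2 -176.3] [59.9 39.1] 80.0455551147461
side -11.0 5544.0 | side -10.5 5816.0 | side -10.0 6534.0 | side -9.5 7388.0 | side -9.0 8080.0 | side -8.5 8532.0 | side -8.0 8856.0 | side -7.5 8552.0 | side -7.0 8442.0 | side -6.5 7288.0 | side -6.0 7162.0 | side -5.5 6554.0 | side -5.0 5802.0 | side -4.5 5386.0 | 
side block [ 639.3 -180.3] [56.5 39.8] 82.7017822265625
```

>>> play_rows([
  [[0.004, -0.05, 0], 0],
  [[0.008, -0.105, 0], -0.1],
  [[0.012, -0.16, 0], -0.2],
  [[0.016, -0.215, 0], -0.3],
  [[0.02, -0.27, 0], -0.403],
])

```text
time: 4.25
tool_pos: [0.5085, 0.0004, 0.1801]
tool_rot: [-0.002, 0.071, 0.997, 0.0]
contact_force: [0.5, -0.6, -2.2]
gripper_width: 0.461
```

>>> play_rows([
  [[0.001, -0.05, 0], 0],
  [[0.001, -0.1, 0], 0],
  [[0.001, -0.15, 0], 0],
  [[0.001, -0.162, 0], 0],
  [[0.001, -0.162, 0], 0],
])

```text
time: 4.88
tool_pos: [0.51, -0.1599, 0.1807]
tool_rot: [-0.001, 0.07, 0.998, 0.001]
contact_force: [-0.0, 0.6, -1.6]
gripper_width: 0.453
```

Run:
```python
from h import *
from plant import status,grab_frame,boxes_of
p=camera_params("wrist"); s=status.state(); print(s["time"],s["tool_pos"],s["tool_rot"],s["contact_force"])
im,d=grab_frame("wrist"); cv2.imwrite("pics/w2.png",im); np.save("w2_d.npy",d); np.save("w2_T.npy",p["world_from_camera"])
W=wcloud(d,p["world_from_camera"]).reshape(-1,3); W=W[~np.isnan(W[:,0])]
P=W[(W[:,0]>.4)&(W[:,0]<.72)&(W[:,1]>-.28)&(W[:,1]<-.08)&(W[:,2]>.005)&(W[:,2]<.08)]
np.save("w2_P.npy",P)
img=np.zeros((400,640,3),np.uint8)
for x,y,z in P[np.argsort(P[:,2])]:
    img[int(min(399,(-.08-y)*2000)),int((x-.4)*2000)]=cv2.applyColorMap(np.uint8([[min(255,z*4000)]]),cv2.COLORMAP_JET)[0,0]
cv2.imwrite("pics/w2top.png",img)
```

```text
4.875 [ 0.51001237 -0.1599275   0.18067051] [-1.29006198e-03  7.00310890e-02  9.97543675e-01  7.74204657e-04] [-0.02126612  0.58064307 -1.62679261]
```

View pics/w2.png

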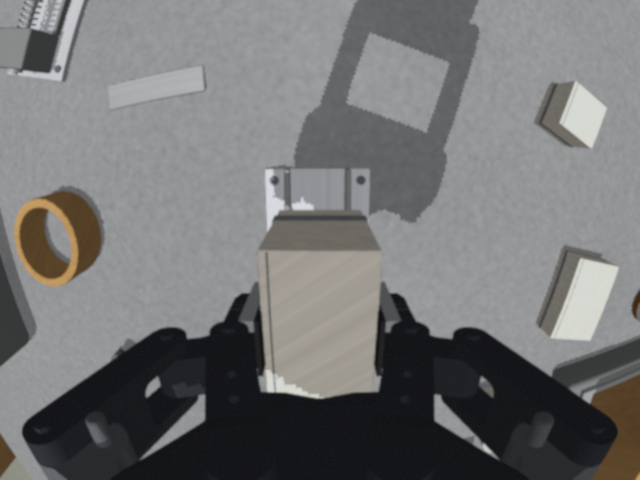

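View pics/w2top.png

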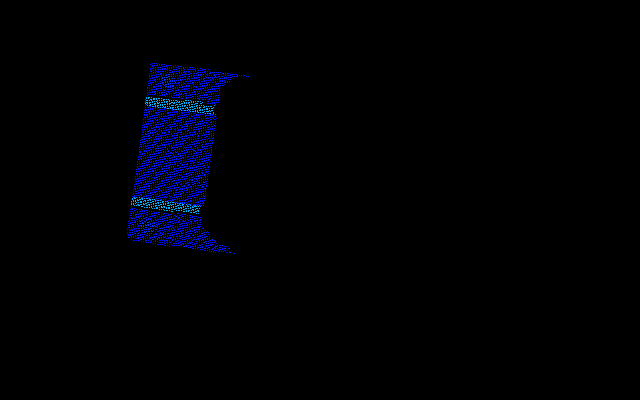

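Run:
```python
from h import *
P=np.load("w2_P.npy")
w=P[(P[:,2]>.0155)&(P[:,2]<.024)]; fl=P[(P[:,2]>.006)&(P[:,2]<.013)]
print("z",np.median(w[:,2]),np.median(fl[:,2]))
best=None
for a in np.radians(np.arange(-11,-4,.1)):
    n=np.array([-np.sin(a),np.cos(a)]); s=w[:,:2]@n; m=s.mean(); A=s[s>m];B=s[s<m]; c=A.std()+B.std()
    if best is None or c<best[0]: best=(c,a,(np.percentile(A,[2,98]).mean()+np.percentile(B,[2,98]).mean())/2,np.percentile(A,[2,98]),np.percentile(B,[2,98]))
print(best,np.degrees(best[1]))
a=best[1];e=np.array([np.cos(a),np.sin(a)]);n=np.array([-e[1],e[0]])
s=w[:,:2]@e; print("mouth x",np.percentile(s,[0.5,1,2,5]))
s2=fl[:,:2]@n; x=fl[:,:2]@e; print("base y",np.percentile(s2,[.5,99.5]),"x",np.percentile(x,[.5,1]))
o=(np.percentile(s,.5)+.118)*e+best[2]*n; print("origin",o,"start",o-.075*e)
# carton
T=np.load("w2_T.npy");d=np.load("w2_d.npy"); W=wcloud(d,T)[200:400,255:385].reshape(-1,3); 
C=W[(W[:,2]>.10)&(W[:,2]<.28)]
top=C[C[:,2]>.205]; print(np.nanpercentile(C[:,2],[1,50,99]),len(top))
tx,ty=(C[:,:2]-o)@e,(C[:,:2]-o)@n
for z0,z1 in ((.15,.16),(.16,.17),(.17,.18),(.18,.19),(.19,.2),(.2,.21),(.21,.22),(.22,.23)):
    m=(C[:,2]>z0)&(C[:,2]<z1)
    if m.sum()>20: print(z0,m.sum(),np.round(np.percentile(tx[m],[2,50,98]),4),np.round(np.percentile(ty[m],[2,98]),4),"face slope",np.polyfit(ty[m],tx[m],1)[0] )
```

```text
z 0.019105455461315035 0.009240903337935064
(np.float64(0.002844617045491502), np.float64(-0.12915436464758062), np.float64(-0.0936237295581977), array([-0.07068008, -0.06553682]), array([-0.1213491 , -0.11692892])) -7.400000000000014
mouth x [0.48537575 0.48584877 0.48609881 0.48705509]
base y [-0.13854326 -0.04930007] x [0.48549722 0.48575406]
origin [ 0.58629201 -0.17055609] start [ 0.51191667 -0.16089642]
[0.15508703 0.21331212 0.25954208] 19707
0.15 406 [-0.1102 -0.1096 -0.1092] [-0.0171  0.0207] face slope 0.010124043385387853
0.16 364 [-0.1103 -0.1099 -0.1096] [-0.0176  0.0212] face slope 0.010861396618189531
0.17 633 [-0.1103 -0.1097 -0.1091] [-0.0179  0.0208] face slope 0.010950480259417993
0.18 622 [-0.11   -0.1096 -0.088 ] [-0.0232  0.0211] face slope -0.00473266786901418
0.19 912 [-0.11   -0.1095 -0.0877] [-0.0228  0.0257] face slope 0.0219640106887792
0.2 1147 [-0.11   -0.1095 -0.0876] [-0.0212  0.024 ] face slope 0.027075535733434332
0.21 17424 [-0.1093 -0.0856 -0.0538] [-0.0183  0.0207] face slope -0.013269869121082975
0.22 573 [-0.0876 -0.077  -0.067 ] [-0.0201  0.0224] face slope 0.008068039408641097
```

>>> play_rows([
  [[0, -0.0015, -0.03], 0.007],
  [[0, -0.0015, -0.07], 0.007],
  [[0, -0.0015, -0.1], 0.007],
  [[0, -0.0015, -0.11], 0.007],
  [[0, -0.0015, -0.11], 0.007],
])

```text
time: 5.55
tool_pos: [0.5107, -0.1605, 0.072]
tool_rot: [-0.0, 0.065, 0.998, 0.0]
contact_force: [0.5, -0.2, -1.0]
gripper_width: 0.453
```

```bash
cat > look.py <<'E'
from h import *
import sys
from plant import status,grab_frame
n=sys.argv[1]
s=status.state(); print(s["time"],s["tool_pos"],s["tool_rot"],s["contact_force"])
for c in ("wrist","side"):
    p=camera_params(c)
    im,d=grab_frame(c)
    if c=="side": cv2.imwrite(f"pics/{n}_{c}.png",cv2.resize(im[180:380,280:480],None,fx=3,fy=3)); continue
    cv2.imwrite(f"pics/{n}_{c}.png",im)
    a=np.radians(-7.6);o=np.array([.5863,-.1706]);e=np.array([np.cos(a),np.sin(a)]);nn=np.array([-e[1],e[0]])
    W=wcloud(d,p["world_from_camera"])[200:420,240:400].reshape(-1,3)
    W=W[~np.isnan(W[:,0])]; x=(W[:,:2]-o)@e;y=(W[:,:2]-o)@nn;z=W[:,2]
    b=s["tool_pos"][2]-.0336+.0013
    m=(z>b+.012)&(z<b+.03)&(abs(y)<.03)&(abs(x-((s["tool_pos"][:2]-o)@e)+.03)<.012)
    print("face",m.sum(),np.percentile(x[m],[5,50,95]),"y",np.percentile(y[m],[2,98]),"slope",np.polyfit(y[m],x[m],1)[0])
    m=(z>b+.06)&(z<b+.07)&(abs(y)<.028)&(abs(x-((s["tool_pos"][:2]-o)@e))<.035); print("top z",np.median(z[m]),m.sum())
    w=(z>.0155)&(z<.022)&(abs(abs(y)-.0255)<.008); 
    if w.sum()>20: print("walls y",[np.percentile(y[w&(y>0)],[2,98]),np.percentile(y[w&(y<0)],[2,98])])
E
python3 look.py w3
```

```text
5.55 [ 0.51066044 -0.16045908  0.07202147] [-4.83862382e-04  6.51812595e-02  9.97873285e-01  2.74693234e-04] [ 0.47987948 -0.19700886 -1.00765576]
face 912 [-0.10946982 -0.10917205 -0.10862113] y [-0.01898763  0.01994428] slope -0.0032677371023444525
top z 0.10473544371440173 17779
walls y [array([0.022397 , 0.0273787]), array([-0.02841407, -0.02337704])]
```

View pics/w3_wrist.png

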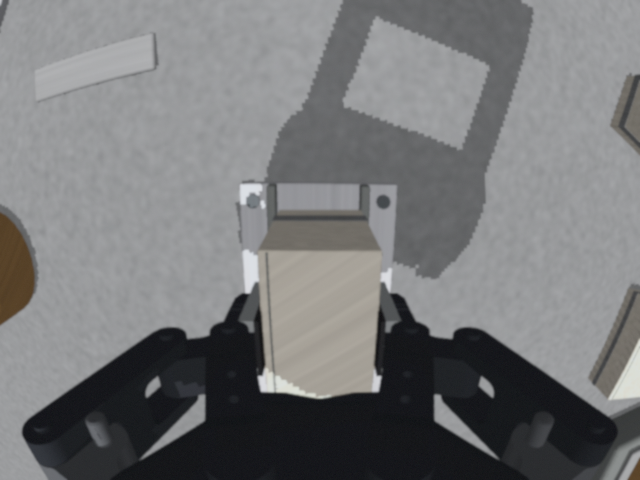

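View pics/w3_side.png

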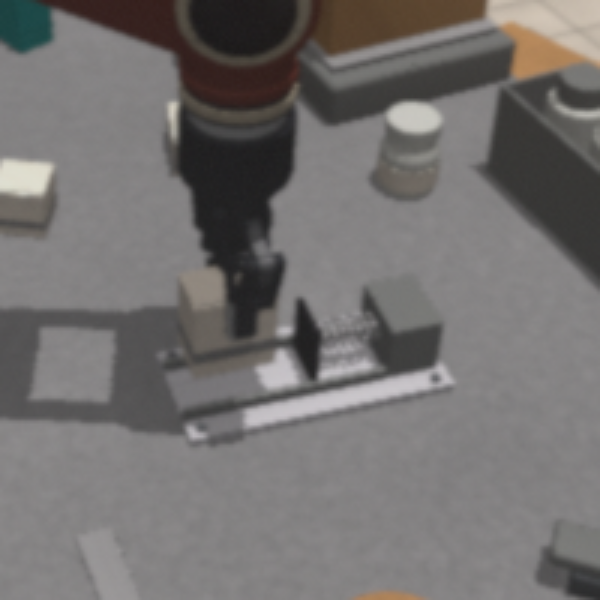

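The carton sits over the lane, about 1 mm off centre and aligned. Lowering it now.

>>> play_rows([
  [[0, -0.001, -0.01], 0],
  [[0, -0.001, -0.02], 0],
  [[0, -0.001, -0.026], 0],
  [[0, -0.001, -0.029], 0],
  [[0, -0.001, -0.029], 0],
])

```text
time: 6.28
tool_pos: [0.5106, -0.1625, 0.0429]
tool_rot: [-0.0, 0.066, 0.998, 0.0]
contact_force: [1.1, -0.5, -0.4]
gripper_width: 0.458
```

```bash
python3 look.py w4
```

```text
6.275 [ 0.51058941 -0.16245981  0.04294726] [-3.08518720e-04  6.58908803e-02  9.97826780e-01  1.20622556e-04] [ 1.05754249 -0.52867492 -0.38518414]
face 914 [-0.10927844 -0.1089729  -0.10842262] y [-0.02083487  0.01794867] slope -0.001236041410799405
top z 0.07566158053923022 17780
walls y [array([0.02238722, 0.02746905]), array([-0.02825738, -0.01910572])]
```

View pics/w4_side.png

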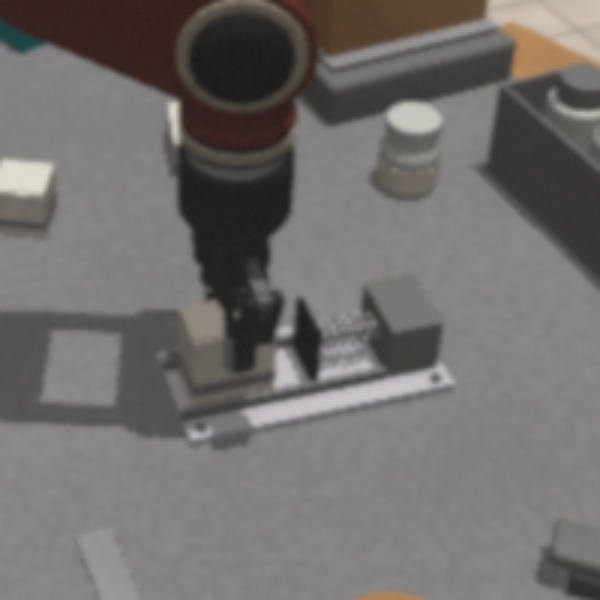

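>>> play_rows([
  [[0, 0.0008, -0.0008], 0],
  [[0, 0.0008, -0.0015], 0],
  [[0, 0.0008, -0.0015], 0],
])

```text
time: 6.75
tool_pos: [0.5108, -0.1617, 0.0418]
tool_rot: [0.0, 0.066, 0.998, -0.0]
contact_force: [0.5, -0.3, -0.4]
gripper_width: 0.462
```

>>> play_rows([
  [[0, 0, -0.0008], 0],
  [[0.01, -0.0013, -0.0008], 0],
  [[0.02, -0.0027, -0.0008], 0],
  [[0.03, -0.004, -0.0008], 0],
  [[0.03, -0.004, -0.0008], 0],
])

```text
time: 7.38
tool_pos: [0.5419, -0.1661, 0.0416]
tool_rot: [0.0, 0.066, 0.998, -0.0]
contact_force: [-1.6, 0.2, 4.3]
gripper_width: 0.458
```

```bash
python3 look.py w5
```

```text
7.375 [ 0.54192772 -0.1660515   0.04156632] [ 4.33863234e-04  6.57938366e-02  9.97833127e-01 -1.84541310e-04] [-1.64302704  0.24414685  4.34136226]
face 918 [-0.07769053 -0.0773784  -0.07688147] y [-0.02027386  0.01845977] slope -0.001795524809213013
top z 0.07427444804162733 17754
walls y [array([0.02216721, 0.02732234]), array([-0.02837058, -0.01932469])]
```

On the floor, with contact just starting. Now I'll push on in small stages.

>>> play_rows([
  [[0.0085, -0.0011, 0], 0],
  [[0.017, -0.0022, 0], 0],
  [[0.0255, -0.0034, 0], 0],
  [[0.034, -0.0045, 0], 0],
  [[0.034, -0.0045, 0], 0],
])

```text
time: 8.1
tool_pos: [0.5732, -0.1703, 0.0417]
tool_rot: [-0.003, 0.066, 0.998, 0.0]
contact_force: [-11.7, 1.5, 13.3]
gripper_width: 0.459
```

```bash
python3 look.py w6
```

```text
8.1 [ 0.57319382 -0.17030208  0.04166237] [-2.90851512e-03  6.57960256e-02  9.97828854e-01  4.04963577e-05] [-11.65873231   1.45658925  13.29052854]
face 896 [-0.04624172 -0.04598102 -0.04539774] y [-0.02044071  0.01847851] slope -0.0017406973552758784
top z 0.07440732123769285 17820
walls y [array([0.02213787, 0.02715298]), array([-0.02849338, -0.01910401])]
```

View pics/w6_side.png

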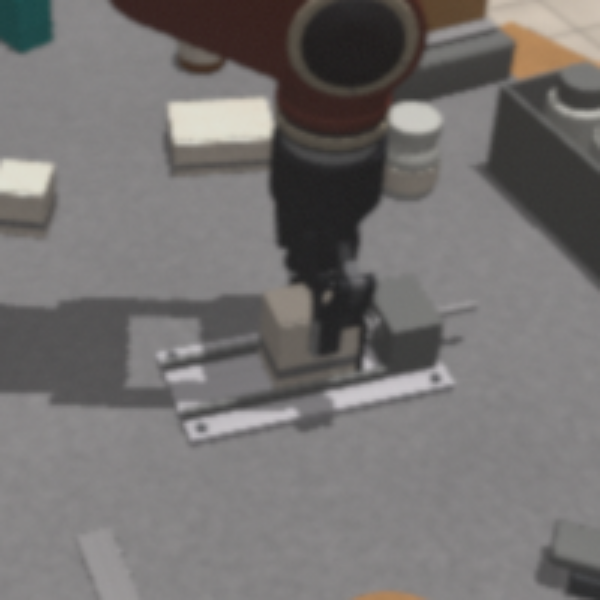

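>>> play_rows([
  [[0.004, -0.0005, 0.0003], 0],
  [[0.008, -0.0011, 0.0004], 0],
  [[0.011, -0.0015, 0.0004], 0],
  [[0.011, -0.0015, 0.0004], 0],
])

```text
time: 8.7
tool_pos: [0.5828, -0.1716, 0.0417]
tool_rot: [-0.005, 0.066, 0.998, 0.0]
contact_force: [-16.2, 2.2, 14.9]
gripper_width: 0.46
```

>>> play_rows([
  [[0.0015, -0.0002, 0.0001], 0],
  [[0.003, -0.0004, 0.0002], 0],
  [[0.003, -0.0004, 0.0002], 0],
])

```text
time: 9.07
tool_pos: [0.5853, -0.172, 0.0418]
tool_rot: [-0.005, 0.066, 0.998, 0.0]
contact_force: [-16.8, 1.9, 14.5]
gripper_width: 0.457
```

```bash
python3 look.py w7
```

```text
9.075 [ 0.58534327 -0.17195971  0.04176452] [-4.94632331e-03  6.58025640e-02  9.97820370e-01  2.56091409e-04] [-16.84222465   1.88404086  14.52945447]
face 888 [-0.03406073 -0.03378816 -0.03313402] y [-0.02039053  0.0183528 ] slope -0.0010849761379038306
top z 0.07455774884475408 17806
walls y [array([0.02197215, 0.02709625]), array([-0.02850957, -0.01868117])]
```

View pics/w7_side.png

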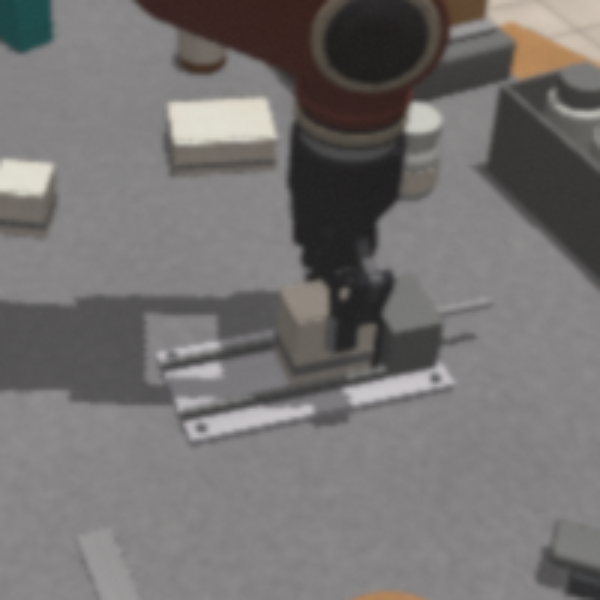

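>>> play_rows([
  [[0.001, -0.0001, 0], 0],
  [[0.002, -0.0003, 0], 0],
  [[0.002, -0.0003, 0], 0],
])

```text
time: 9.55
tool_pos: [0.5872, -0.1722, 0.0418]
tool_rot: [-0.005, 0.066, 0.998, 0.0]
contact_force: [-16.8, 1.7, 15.5]
gripper_width: 0.456
```

>>> play_rows([
  [[0.001, -0.0001, 0], 0],
  [[0.0015, -0.0002, 0], 0],
  [[0.0015, -0.0002, 0], 0],
])

```text
time: 9.93
tool_pos: [0.5885, -0.1724, 0.0418]
tool_rot: [-0.005, 0.066, 0.998, 0.0]
contact_force: [-18.3, 2.4, 15.7]
gripper_width: 0.46
```

>>> play_rows([
  [[0.0005, -0.0001, 0], 0],
  [[0.001, -0.0001, 0], 0],
  [[0.001, -0.0001, 0], 0],
])

```text
time: 10.3
tool_pos: [0.5889, -0.1725, 0.0418]
tool_rot: [-0.006, 0.066, 0.998, 0.0]
contact_force: [-20.5, 1.1, 17.1]
gripper_width: 0.463
```

```bash
python3 look.py w8
```

```text
10.3 [ 0.58891098 -0.17246784  0.0418341 ] [-6.22187734e-03  6.57562979e-02  9.97816246e-01  3.69627318e-04] [-20.50920008   1.11299175  17.13052685]
face 886 [-0.03051478 -0.03024175 -0.02962751] y [-0.02040157  0.01836404] slope -0.0010061043590028165
top z 0.07461180287453435 17824
walls y [array([0.02204395, 0.02714881]), array([-0.02857312, -0.01874084])]
```

>>> play_rows([
  [[0.0005, -0.0001, 0], 0],
  [[0.001, -0.0001, 0], 0],
  [[0.001, -0.0001, 0], 0],
  [[0.001, -0.0001, 0], 0],
])

```text
time: 10.9
tool_pos: [0.5889, -0.1725, 0.0418]
tool_rot: [-0.008, 0.066, 0.998, 0.0]
contact_force: [-24.0, 1.5, 21.3]
gripper_width: 0.456
```

```bash
python3 look.py w9
```

```text
10.9 [ 0.58891629 -0.17246035  0.04183135] [-7.51804696e-03  6.57472191e-02  9.97807866e-01  4.95354434e-04] [-23.96794323   1.535276    21.34205365]
face 885 [-0.03047455 -0.03021483 -0.02956143] y [-0.02044758  0.01829412] slope -0.0020406921525340303
top z 0.07465018920782965 17834
walls y [array([0.02205469, 0.02714472]), array([-0.02861499, -0.01871345])]
```

View pics/w9_side.png

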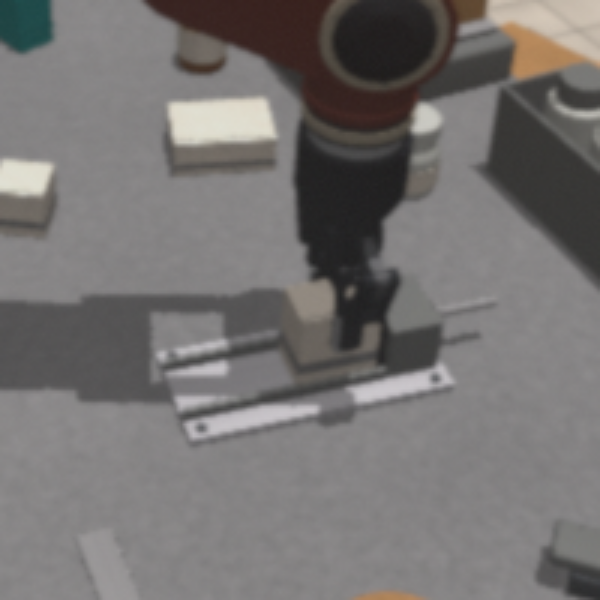

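View pics/w9_wrist.png

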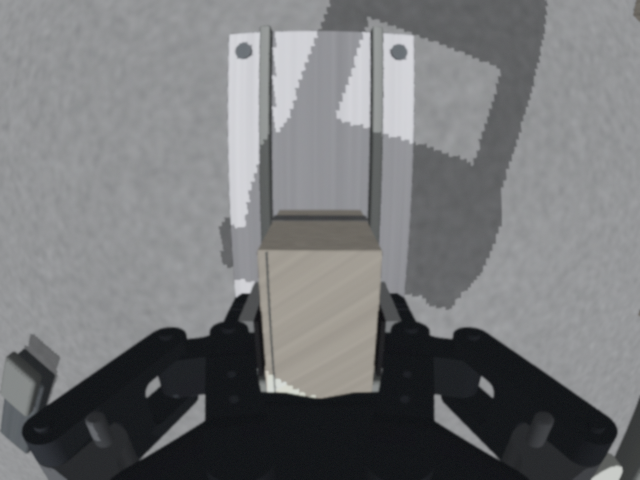

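The plate is hard on its stop: one more millimetre of commanded push gave no motion, only more force. Handing in.

```bash
python3 -c "
from plant import ticket
print(ticket.job_done())"
```

```text
the job is handed in; nothing more can be done
None
```

The tall white carton is standing in the farther tray's lane and has pushed the pusher plate back onto its stop. The arm is still gripping it and pressing it there, so you can clip on the front guard. I handed the job in at about 10.9 s; no verdict was reported.

- **Position:** the carton's centre is within about 1 mm of home along the lane. It is about 0.5–1 mm off the centre line.
- **Upright and seated:** its top is at about 73 mm, so it stands on the lane floor. The tool is tilted by about 0.015 rad.
- **Plate on the stop:** the last 1 mm of commanded push moved nothing and only raised the wrist force, to about 24 N along the lane. That is well below the 60 N crush limit. I inferred this from the force and from the carton's position, because the plate's own travel can't be read directly.
- **Downward press:** the arm is also pressing the carton onto the lane floor with about 21 N.
- **Other things on the bench:** nothing else was touched that I know of. I did not measure their positions again at the end.
- **Disagreement between cameras:** the two fixed cameras disagreed by about 5 mm, so I used the wrist camera, which agreed with their average.

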